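# Load a spool into the thread carousel and index it to the guide

### The arm

A 6-joint arm with a two-finger parallel gripper is mounted at the origin on the work surface. World frame = base frame: x ahead of the robot, y to its left, z up, the work surface at z = 0. Lengths are in m, angles in degrees, forces in N, time in s.
With the tool pointing down it reaches from about 0.25 to 0.725 m from the base axis. Payload 9.7 kg.
Tool frame: the origin (TCP) lies at the very end of the fingers, on their centre line; the grasp point (between the pads) lies 19 mm behind it; z points along the fingers, y is the direction in which the jaws open and shut (so a half turn about z gives the same grasp; the last joint's range is limited). The gripper opens to 85 mm and grips with 20 to 120 N. Pads are 22 mm wide; open, the fingers measure 114 mm over their backs; the gripper's body (76 mm by 85 mm) begins 54 mm behind the grasp point. The pads swing forward as they close: fully open they stand 13 mm farther back than shut.
Start: joints at [-63.312, 4.979, 10.078, 95.1, 0, 90], TCP at [0.247, -0.491, 0.231] pointing down, gripper open.
Joint ranges: [-179.16, 179.16], [-48.56, 103.87], [-65.8, 70.77], [-126.05, 130.52], [-82.76, 87.17], [-180, 180]. Speed limits (degrees/s): [127.2, 127.2, 147.25, 180, 180, 180].

### API

Orientations are given as [roll, pitch, yaw] about the fixed x, y, z axes, in that order (R = Rz(yaw) Ry(pitch) Rx(roll)).
In Python, from workcell import bot gives the robot as it stands. The module is installed in compiled form; this text tells all that it offers.
- The arm moves only by the tool step_arm, never from a script. Its arguments are lists of equal length, an entry for each row: "dr": the turn, a rotation vector about the tool's x, y, z in rad, a list of three; "xyz": the shift along the tool's x, y, z in units of 40 mm (1.0 is 40 mm), a list of three; "gripper": the opening, from 0 (shut) to 1 (fully open). In form: {"dr": [[wx, wy, wz], ...], "xyz": [[x, y, z], ...], "gripper": [gripper, ...]}. A call has exactly 8 rows; each row is the pose to reach, as a shift and turn from the pose commanded when the call began, along the tool's axes at that moment; what a row does not reach only later rows make up. A row lasts 1/10 s, in which the tool goes at most 50 mm and 8.59 degrees, less where a joint would pass 70% of its speed; a pose out of reach is approached as far as the arm can. A call with a gripper value outside its range is refused whole. The fingers move at their own pace and stop on an object; "squeeze" is the grip in N (left out, the last holds). Time passes only in rows, so rows that repeat a pose let the fingers close, or fill a call up. It gives the time, the measured TCP pose, the force and the opening at its end, in the units of the state.
- bot.get_obs(): the state, without advancing time (a new reading comes with each control period).
- bot.camera(name): name is "side" or "top"; returns a dict with "image" (400x640x3 uint8, red, green, blue), "camera_matrix" (3x3 intrinsics, pixels), "k1" (the pictures are not rectified: a ray, as slopes to the right and down, at radius r is drawn at 1 + k1 r^2 times it, then the intrinsics apply), "R" (3x3) and "t" (3): a world point X has camera coordinates R X + t. Camera axes: x right, y down, z forward; pixel columns grow to the right and rows downward; lengths in m; the calibration is good to about 2 mm. A picture is of the moment at which its call begins. There is no depth.
- bot.job_done(): hands the job in, once; it reports no verdict.
Trained networks look in a picture, given as the dict that the camera call returned (one of the last four; its "shot" number tells which), for a name from the list of things; names that differ only in an ending like _2 or _b are one class to them, and where a whole thing is asked for, a point or a joint stands for the part that bears it (a point fixed in the world has none). Each returns a list of dicts, best first, with "p" (0 to 1); they miss things now and then, are a little off and sometimes report something else, mostly with a low value. They report only what shows in the picture. A call takes as long as a camera call. They do not tell look-alikes from the thing itself.
- bot.regions_of(picture, thing): "region" (400x640 bool, what is visible of it) and "box" ([centre column, centre row, width, height] in pixels, round what is visible of it).
The state is a dict: "time": time; "q": joint angles; "qd": joint speeds; "joint_efforts": joint torques, N m; "ee_pos": TCP position; "tcp_rot": TCP orientation; "wrist_force": force on the tool from outside, world axes, zero at the start; "torque": the same for the moment, N m; "opening": finger opening in m.
Only numpy, scipy, OpenCV 4.12 (cv2) and the standard library are available. Lean on these libraries where they do the work, as an engineer would, in place of code of your own. Each camera call takes 0.05 s, during which the arm holds its last target.

### The job

Set the tall straight thread spool from the cutting mat down upright in the carousel's empty pocket next to the steel pointer and let go of it. Then turn the wheel one click anticlockwise (seen from above), no further, so that the spool stands upright at the thread guide.

Things in the scene. Friction and masses are not known exactly. Their poses are not given: they have to be found in the camera images.
- spool_center (a point): Centre (half-way up) of the tall thread spool standing upright on the mat: a straight cylinder of cream thread 46 mm thick, 80 mm tall with the 8 mm high, 20 mm thick tube end on top, 120 g. Grip the thread from any side. Not wanted: the short straight spool (42 mm tall) and the tapered cone (80 mm tall, 48 mm foot), at least 85 mm away centre to centre.
- pocket (a point): Centre of the inner floor of the cup to load, 53 mm above the table: one of six alike black cups 90 mm from the wheel's axis. At the start it is the empty one beside the steel pointer (60 mm high block outside the rim, on the robot's side); it turns with the wheel. Bore 58 mm at floor, 66 mm at rim; rim 15 mm above this point. x axis points to the wheel's axis. Far cups hold tapered cones.
- bar (a point): Centre of the wooden bar handle fixed on the wheel's axis, 105 mm above the table: 70 mm long (along its x axis, which points away from the cup to load), 14 mm thick (y), 48 mm high, from 31 mm below this point to 17 mm above. Fingers closing on its two long sides at this point clear everything, the cones and spool tops (133 mm above the table) too.
- dial (a joint): Turn of the aluminium wheel (260 mm across) in rad: 0 at start, growing anticlockwise seen from above. A sprung ball holds it in clicks of 60 degrees (1.047 rad); turning takes under 0.2 N m; let go past half a click it runs on to the next within 2 s, before that back. At 1.047 the loaded cup is at the thread guide, a thin steel post with an eyelet outside the rim, 110 mm high.
Not all that is in view belongs to the job. What is shaped like the part that bears spool_center but blue is not meant.

How it is judged:
By the outcome, as a careful person would: the job done as asked, in the order asked, and still so for the second after the job is handed in, with the robot touching nothing.
It also fails if it takes over 51 s, if anything falls off the work surface, if the arm or the gripper's body presses on something with over 40 N, if the wrist force passes 120 N, or if a joint passes its speed limit or range.

## Working session

There is one attempt and no reset: what is moved stays moved. The work goes in short steps, Python scripts to look and compute and a tool call to move; the robot and the scene stay as the last step left them, time stands still between calls to the robot, and variables do not carry over. Pictures are saved under pics/ and viewed, and the job is handed in when it is done.

Besides the shell and the picture viewer there is one more tool, called as name(argument=value, ...), one argument or row to a line, values as JSON. step_arm: Moves the arm, as the interface text tells. Its arguments: {"type":"object","properties":{"dr":{"type":"array"},"xyz":{"type":"array"},"gripper":{"type":"array"},"squeeze":{"type":"number"}},"required":["dr","xyz","gripper"]}

```bash
mkdir -p pics
cat > h.py <<'E'
import numpy as np, cv2
from workcell import bot
def save(c,n): cv2.imwrite('pics/'+n, c['image'][:,:,::-1])
def ray(c,u,v):
    K=c['camera_matrix'];x=(u-K[0,2])/K[0,0];y=(v-K[1,2])/K[1,1]
    rd=np.hypot(x,y);r=rd
    for _ in range(50): r=rd/(1+c['k1']*r*r)
    s=r/rd if rd>0 else 1
    d=np.array([x*s,y*s,1.]);R=np.array(c['R']);t=np.array(c['t'])
    return -R.T@t, R.T@d
def atz(c,u,v,z):
    o,d=ray(c,u,v); return o+d*(z-o[2])/d[2]
def proj(c,X):
    p=np.array(c['R'])@np.array(X)+np.array(c['t']);x,y=p[0]/p[2],p[1]/p[2];f=1+c['k1']*(x*x+y*y);K=c['camera_matrix']
    return K[0,0]*x*f+K[0,2],K[1,1]*y*f+K[1,2]
E
python3 - <<'E'
from h import *
for n in ('top','side'):
    c=bot.camera(n); save(c,n+'0.png'); print(n,-np.array(c['R']).T@c['t'],c['k1'],c['camera_matrix'][0,0])
    for th in ('spool_center','pocket','bar','dial'):
        for r in bot.regions_of(c,th)[:4]: print(th,round(r['p'],2),np.round(r['box'],1))
print(bot.get_obs())
E
```

```text
top [0.40093353 0.14741908 0.9257871 ] -0.025444915006568865 384.9702322816393
spool_center 0.73 [206.6 197.6  29.9  22.3]
spool_center 0.64 [242.1 211.5  26.1  21. ]
spool_center 0.58 [222.7 252.8  32.2  19.6]
spool_center 0.58 [261.4 173.8  25.5  27.2]
pocket 0.97 [447.9 179.  111.1 104.6]
bar 0.91 [447.6 180.6 110.4 108.5]
dial 0.88 [445.9 179.3 107.2 107.1]
side [ 0.36524701 -0.33826991  0.64263634] 0.03715402992241689 414.00137018408753
spool_center 0.71 [251.7 150.6  23.   38.8]
spool_center 0.7 [347.1 154.9  20.8  34.7]
spool_center 0.67 [302.8 125.6  24.4  29.6]
spool_center 0.62 [296.5 151.9  24.3  37.1]
pocket 0.87 [443.6 330.9 177.9 132.4]
bar 0.85 [441.6 331.2 185.4 130.3]
dial 0.66 [442.9 332.6 189.1 134.8]
{'time': 0.5, 'q': array([-6.33151813e+01,  4.98179833e+00,  1.00769009e+01,  9.50970355e+01,
        8.39291772e-04,  9.00015533e+01]), 'qd': array([ 0.07548837, -0.0774278 ,  0.13981708, -0.04540188,  0.04803333,
        0.06338331]), 'joint_efforts': array([-1.44516903e-04, -5.19648886e+01,  4.64542973e+01,  1.92904394e-03,
       -6.17668024e-05,  1.02256072e-05]), 'ee_pos': array([ 0.2470038 , -0.49142744,  0.23124455]), 'tcp_rot': array([-1.79998067e+02, -8.39239367e-04,  2.66832653e+01]), 'wrist_force': array([ 0.15210485, -0.89444638, -0.35780637]), 'torque': array([-0.01656755, -0.0237057 , -0.00027141]), 'opening': 0.08541380125005883}
```

View pics/top0.png

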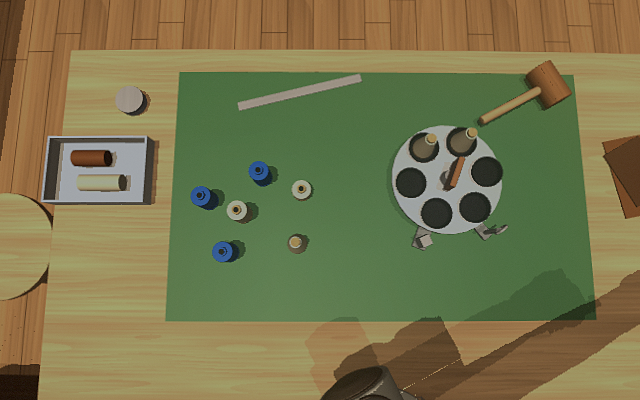

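View pics/side0.png

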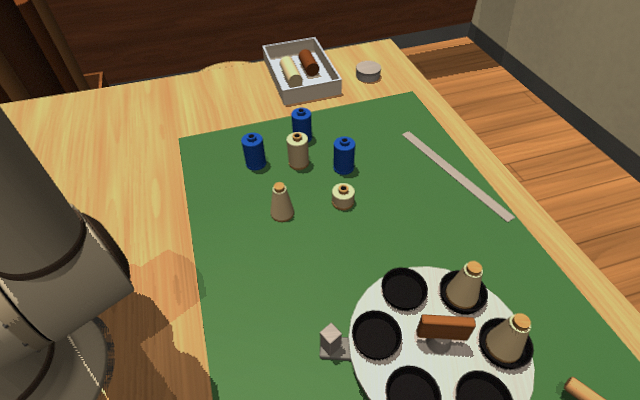

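Run:
```python
from h import *
t=bot.camera('top'); s=bot.camera('side')
import pickle; pickle.dump((t,s),open('ts.pkl','wb'))
for c,nm,cr in((t,'a',[(180,150,140,110),(380,110,150,150)]),(s,'b',[(230,95,140,130),(300,250,260,150)])):
    for i,(x,y,w,h) in enumerate(cr):
        k=min(800//w,600//h); cv2.imwrite(f'pics/{nm}{i}.png',cv2.resize(c['image'][y:y+h,x:x+w,::-1],None,fx=k,fy=k,interpolation=cv2.INTER_CUBIC)); print(nm,i,k)
for c,uv in((t,(237,210)),(s,(297,151))):
    m=min([r for r in bot.regions_of(c,'spool_center')],key=lambda r:np.hypot(r['box'][0]-uv[0],r['box'][1]-uv[1]))
    v,u=np.nonzero(m['region']);print(m['p'],m['box'],u.mean(),v.mean(),u.min(),u.max(),v.min(),v.max())
print(atz(t,237,209,.08),atz(s,297,137,.08))
```

```text
a 0 5
a 1 4
b 0 4
b 1 3
0.82 [241.8, 211.9, 24.7, 23.8] 239.19954128440367 211.65366972477065 227 252 200 223
0.91 [296.8, 151.1, 21.8, 33.0] 298.031654676259 149.69640287769784 287 308 132 169
[0.51870011 0.33361282 0.08      ] [0.51897912 0.32986438 0.08      ]
```

View pics/a0.png

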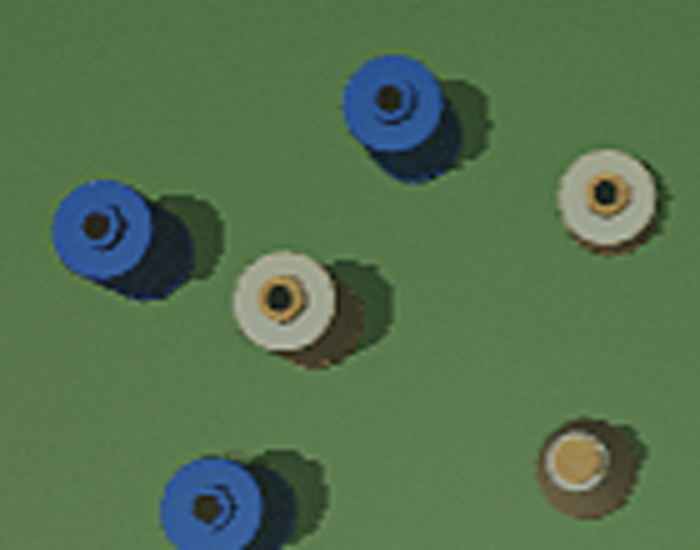

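View pics/a1.png

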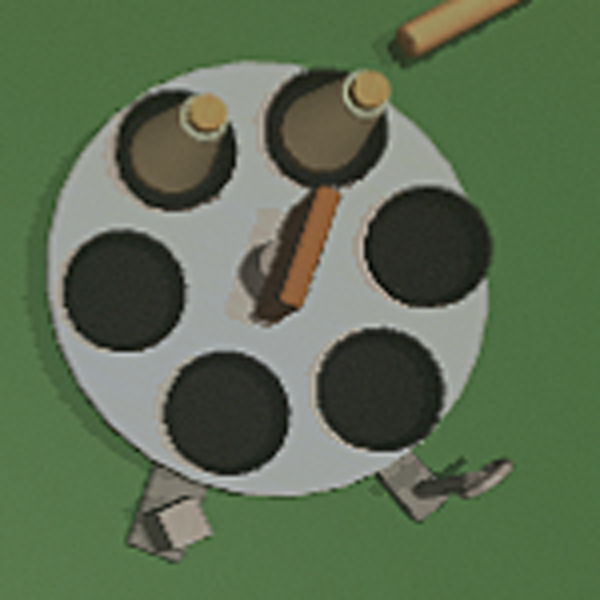

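View pics/b0.png

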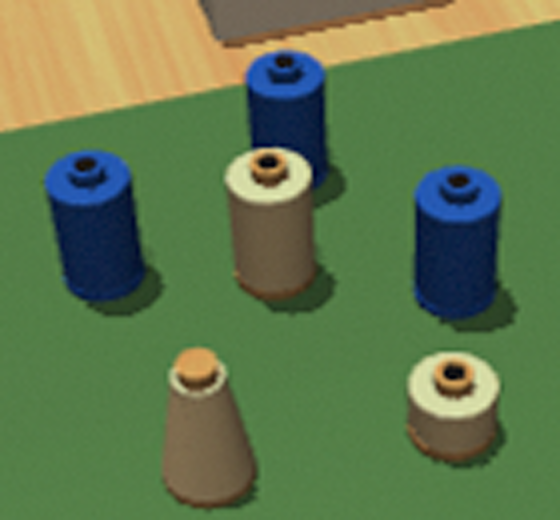

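View pics/b1.png

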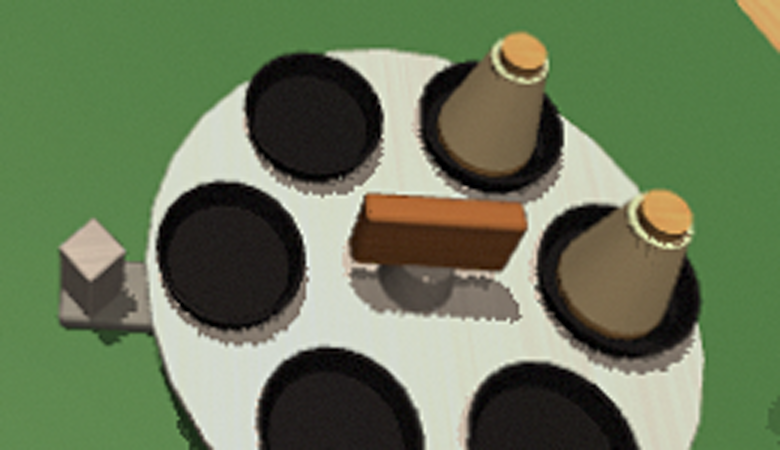

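Run:
```python
from h import *
import pickle; from scipy.optimize import least_squares
t,s=pickle.load(open('ts.pkl','rb'))
px=lambda x,y,k,o:((x+.5)/k-.5+o[0],(y+.5)/k-.5+o[1])
A0=lambda x,y:px(x,y,5,(180,150));A1=lambda x,y:px(x,y,4,(380,110));B0=lambda x,y:px(x,y,4,(230,95));B1=lambda x,y:px(x,y,3,(300,250))
at,bs=A0(284,301),B0(269,175)
for z in (.072,.08): print('spool',z,atz(t,*at,z)[:2],atz(s,*bs,z)[:2])
for z in(.068,.072):
  T=[atz(t,*A1(*p),z)[:2] for p in((227,412),(380,389),(428,246),(125,291))]
  S=[atz(s,*B1(*p),z)[:2] for p in((231,255),(314,117))]
  print(z,'load',T[0],S[0],'left cup',T[3],S[1])
  print([np.linalg.norm(T[i]-T[i+1])for i in range(2)])
  off=np.radians([0,60,120,-60])
  def f(p,T,off):
    return np.concatenate([[p[0]+.09*np.cos(p[2]+o)-q[0],p[1]+.09*np.sin(p[2]+o)-q[1]] for o,q in zip(off,T)])
  for TT,o in((T,off),(S,off[[0,3]]),(T+S,np.r_[off,off[[0,3]]])):
    r=least_squares(f,[.6,-.1,3.],args=(TT,o)); print(r.x[:2],np.degrees(r.x[2]),np.abs(r.fun).max(), 'load',r.x[:2]+.09*np.array([np.cos(r.x[2]),np.sin(r.x[2])]))
print('bar',atz(t,*A1(311,247),.122),atz(s,*B1(445,212),.122))
b=atz(t,*A1(327,189),.122)-atz(t,*A1(295,306),.122);print(np.linalg.norm(b),np.degrees(np.arctan2(b[1],b[0])))
for p in((104,230),(393,103),(211,507)): print('blue',atz(t,*A0(*p),.072)[:2]-atz(t,*at,.072)[:2])
print('others',atz(t,*A0(608,197),.034)[:2],atz(t,*A0(578,460),.08)[:2])
print('pointer', atz(t,*A1(184,525),.06)[:2],'guide',atz(t,*A1(487,480),.11)[:2])
```

```text
spool 0.072 [0.51800389 0.33665869] [0.51969201 0.33504387]
spool 0.08 [0.51690694 0.33488551] [0.51752678 0.32560439]
0.068 load [ 0.51307023 -0.11306293] [ 0.51315327 -0.11779563] left cup [ 0.58249956 -0.0573677 ] [ 0.58282521 -0.0625338 ]
[np.float64(0.08893906958492702), np.float64(0.08932610112488337)]
[ 0.59640829 -0.14534091] 158.6980738507787 0.000991695496448619 load [ 0.51255717 -0.11264548]
[ 0.59642477 -0.15123025] 158.42050368079535 0.0004202295948914081 load [ 0.51273304 -0.11812899]
[ 0.59652588 -0.14719046] 158.7460499900607 0.004296823466516456 load [ 0.51264742 -0.11456525]
0.072 load [ 0.51254732 -0.11184826] [ 0.5121237  -0.11933034] left cup [ 0.58165289 -0.05641275] [ 0.58131067 -0.06445318]
[np.float64(0.08852433231641395), np.float64(0.0889095590656921)]
[ 0.59567639 -0.14394824] 158.69807459415392 0.0014294115376220357 load [ 0.51182528 -0.11125281]
[ 0.59515282 -0.15295721] 158.42059589702998 0.0006626754114613664 load [ 0.51146103 -0.11985608]
[ 0.59565595 -0.14672924] 158.89414069619215 0.006641752739935822 load [ 0.51169345 -0.11432094]
bar [ 0.59558453 -0.14580017  0.122     ] [ 0.59667866 -0.14865838  0.122     ]
0.06773991569427712 -17.660731666709843
blue [0.03207831 0.08218531]
blue [ 0.09086598 -0.04649917]
blue [-0.09177706  0.02928465]
others [0.57299521 0.19410782] [0.44683831 0.2037638 ]
pointer [ 0.44985472 -0.08858274] guide [ 0.4710889  -0.23933759]
```

step_arm(
  dr=[
    [0,0,-0.15],
    [0,0,-0.3],
    [0,0,-0.4],
    [0,0,-0.5],
    [0,0,-0.6],
    [0,0,-0.7],
    [0,0,-0.8],
    [0,0,-0.9],
  ],
  xyz=[
    [0.85,-0.85,0],
    [1.7,-1.7,0],
    [2.55,-2.55,0],
    [3.4,-3.4,0],
    [4.25,-4.25,0],
    [5.1,-5.1,0],
    [5.95,-5.95,0],
    [6.8,-6.8,0],
  ],
  gripper=[1,1,1,1,1,1,1,1],
)

```text
time: 1.5
ee_pos: [0.368, -0.1244, 0.2316]
tcp_rot: [179.9, 0.0, 78.5]
wrist_force: [1.9, -0.4, 0.5]
opening: 0.0853
```

```bash
cat >> h.py <<'E'
from scipy.spatial.transform import Rotation as Ro
def go(x,y,z,yaw):
    o=bot.get_obs();R=Ro.from_euler('xyz',o['tcp_rot'],degrees=True)
    T=Ro.from_euler('xyz',[180,0,yaw],degrees=True)
    print('t',o['time'],'pos',np.round(o['ee_pos'],4),'rot',np.round(o['tcp_rot'],2),'q',np.round(o['q'],1),'open',round(o['opening'],4),'F',np.round(o['wrist_force'],1))
    print('xyz',np.round(R.inv().apply(np.array([x,y,z])-o['ee_pos'])/.04,3),'dr',np.round((R.inv()*T).as_rotvec(),4))
E
python3 -c "
from h import *
go(.519,.336,.18,114)"
```

```text
t 1.5 pos [ 0.368  -0.1244  0.2316] rot [1.7994e+02 1.0000e-02 7.8470e+01] q [-18.7 -17.  -10.   96.9   0.   82.9] open 0.0853 F [ 1.9 -0.4  0.5]
xyz [12.033  1.396  1.289] dr [ 1.000e-03  5.000e-04 -6.202e-01]
```

step_arm(
  dr=[
    [0,0,-0.1],
    [0,0,-0.2],
    [0,0,-0.3],
    [0,0,-0.4],
    [0,0,-0.5],
    [0,0,-0.62],
    [0,0,-0.62],
    [0,0,-0.62],
  ],
  xyz=[
    [1.2,0.14,0.1],
    [2.4,0.28,0.2],
    [3.6,0.42,0.3],
    [4.8,0.56,0.5],
    [6.0,0.7,0.7],
    [7.2,0.84,0.9],
    [8.4,0.98,1.1],
    [9.6,1.1,1.3],
  ],
  gripper=[1,1,1,1,1,1,1,1],
)

```text
time: 2.3
ee_pos: [0.4894, 0.243, 0.179]
tcp_rot: [180.0, 0.0, 113.8]
wrist_force: [0.3, -0.3, -0.4]
opening: 0.0857
```

```bash
python3 -c "
from h import *
go(.519,.336,.13,114)"
```

```text
t 2.3 pos [0.4894 0.243  0.179 ] rot [1.7997e+02 1.0000e-02 1.1381e+02] q [26.4  3.7  2.9 89.2 -0.  92.6] open 0.0857 F [ 0.3 -0.3 -0.4]
xyz [1.829 1.616 1.227] dr [ 0.0005  0.0001 -0.0033]
```

step_arm(
  dr=[
    [0,0,0],
    [0,0,0],
    [0,0,0],
    [0,0,0],
    [0,0,0],
    [0,0,0],
    [0,0,0],
    [0,0,0],
  ],
  xyz=[
    [0.6,0.53,0.2],
    [1.2,1.06,0.4],
    [1.83,1.62,0.6],
    [1.83,1.62,0.9],
    [1.83,1.62,1.2],
    [1.83,1.62,1.22],
    [1.83,1.62,1.22],
    [1.83,1.62,1.22],
  ],
  gripper=[1,1,1,1,1,1,1,1],
)

```text
time: 3.1
ee_pos: [0.5192, 0.3333, 0.1316]
tcp_rot: [179.9, -0.0, 113.7]
wrist_force: [0.1, -0.7, -0.5]
opening: 0.0856
```

Run:
```python
from h import *
go(.519,.336,.03,114)
t=bot.camera('top');s=bot.camera('side')
a=cv2.resize(t['image'][140:280,160:300,::-1],(400,400));b=cv2.resize(s['image'][70:210,230:370,::-1],(400,400))
cv2.imwrite('pics/c.png',np.hstack([a,b]))
```

```text
t 3.1 pos [0.5192 0.3333 0.1316] rot [ 1.7992e+02 -1.0000e-02  1.1373e+02] q [32.7 13.3  8.4 85.1 -0.  99. ] open 0.0856 F [ 0.1 -0.7 -0.5]
xyz [0.063 0.02  2.539] dr [ 0.0014 -0.0002 -0.0048]
```

View pics/c.png

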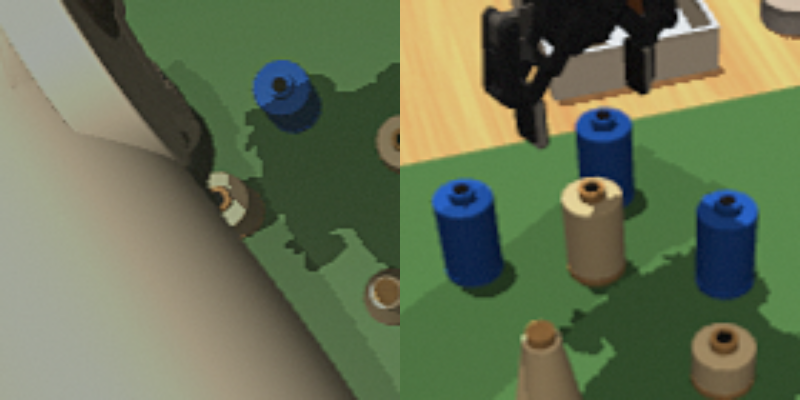

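step_arm(
  dr=[
    [0,0,0],
    [0,0,0],
    [0,0,0],
    [0,0,0],
    [0,0,0],
    [0,0,0],
    [0,0,0],
    [0,0,0],
  ],
  xyz=[
    [0.06,0.02,0.4],
    [0.06,0.02,0.9],
    [0.06,0.02,1.4],
    [0.06,0.02,1.9],
    [0.06,0.02,2.3],
    [0.06,0.02,2.6],
    [0.06,0.02,2.64],
    [0.06,0.02,2.64],
  ],
  gripper=[1,1,1,1,1,1,1,1],
)

```text
time: 4.0
ee_pos: [0.5188, 0.3364, 0.0252]
tcp_rot: [180.0, -0.0, 113.8]
wrist_force: [1.0, 0.5, 0.8]
opening: 0.0858
```

step_arm(
  dr=[
    [0,0,0],
    [0,0,0],
    [0,0,0],
    [0,0,0],
    [0,0,0],
    [0,0,0],
    [0,0,0],
    [0,0,0],
  ],
  xyz=[
    [0,0,0],
    [0,0,0],
    [0,0,0],
    [0,0,0],
    [0,0,0],
    [0,0,0],
    [0,0,0],
    [0,0,0],
  ],
  gripper=[0.8,0.7,0.6,0.5,0.4,0.4,0.4,0.4],
  squeeze=30,
)

```text
time: 4.8
ee_pos: [0.5189, 0.3366, 0.0256]
tcp_rot: [179.9, -0.0, 113.8]
wrist_force: [-0.3, -0.2, 5.2]
opening: 0.0449
```

Run:
```python
from h import *
go(.519,.336,.2,114)
```

```text
t 4.8 pos [0.5189 0.3366 0.0256] rot [ 1.7994e+02 -1.0000e-02  1.1378e+02] q [33.  15.2 -1.1 73.7  0.  99.2] open 0.0449 F [-0.3 -0.2  5.2]
xyz [-0.013 -0.    -4.361] dr [ 0.001  -0.0002 -0.0038]
```

step_arm(
  dr=[
    [0,0,0],
    [0,0,0],
    [0,0,0],
    [0,0,0],
    [0,0,0],
    [0,0,0],
    [0,0,0],
    [0,0,0],
  ],
  xyz=[
    [0,0,-0.15],
    [0,0,-0.5],
    [0,0,-1.1],
    [0,0,-1.8],
    [0,0,-2.5],
    [0,0,-3.2],
    [0,0,-3.9],
    [0,0,-4.4],
  ],
  gripper=[0.4,0.4,0.4,0.4,0.4,0.4,0.4,0.4],
  squeeze=40,
)

```text
time: 5.6
ee_pos: [0.5188, 0.3365, 0.204]
tcp_rot: [179.9, -0.0, 113.8]
wrist_force: [-0.1, 0.1, -1.1]
opening: 0.0451
```

Run:
```python
from h import *
go(.5124,-.1145,.2,150)
s=bot.camera('side'); save(s,'d.png')
```

```text
t 5.6 pos [0.5188 0.3365 0.204 ] rot [ 1.7987e+02 -2.0000e-02  1.1377e+02] q [33.  14.  17.3 93.1 -0.  99.2] open 0.0451 F [-0.1  0.1 -1.1]
xyz [-10.253  -4.693   0.086] dr [ 2.300e-03  4.000e-04 -6.322e-01]
```

View pics/d.png

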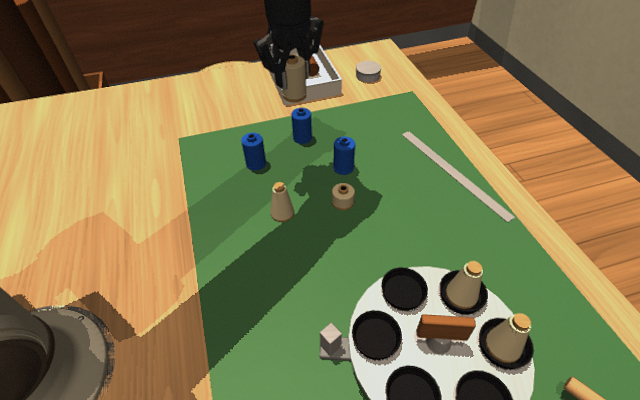

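step_arm(
  dr=[
    [0,0,-0.02],
    [0,0,-0.06],
    [0,0,-0.1],
    [0,0,-0.15],
    [0,0,-0.2],
    [0,0,-0.25],
    [0,0,-0.3],
    [0,0,-0.35],
  ],
  xyz=[
    [-0.3,-0.14,0],
    [-0.9,-0.41,0],
    [-1.6,-0.73,0],
    [-2.4,-1.1,0],
    [-3.2,-1.46,0],
    [-4.0,-1.83,0],
    [-4.8,-2.2,0],
    [-5.6,-2.56,0],
  ],
  gripper=[0.4,0.4,0.4,0.4,0.4,0.4,0.4,0.4],
)

```text
time: 6.45
ee_pos: [0.5149, 0.0887, 0.2013]
tcp_rot: [180.0, 0.0, 134.0]
wrist_force: [1.0, 0.5, -0.6]
opening: 0.0453
```

Run:
```python
from h import *
go(.5124,-.1145,.2,150)
```

```text
t 6.45 pos [0.5149 0.0887 0.2013] rot [1.7999e+02 1.0000e-02 1.3396e+02] q [ 9.8  0.6  2.2 91.6 -0.  55.8] open 0.0453 F [ 1.   0.5 -0.6]
xyz [-3.615 -3.572  0.032] dr [ 2.0e-04  2.0e-04 -2.8e-01]
```

step_arm(
  dr=[
    [0,0,-0.05],
    [0,0,-0.1],
    [0,0,-0.15],
    [0,0,-0.2],
    [0,0,-0.25],
    [0,0,-0.28],
    [0,0,-0.28],
    [0,0,-0.28],
  ],
  xyz=[
    [-0.6,-0.6,0],
    [-1.2,-1.2,0],
    [-1.8,-1.8,0],
    [-2.4,-2.4,0],
    [-3.0,-3.0,0],
    [-3.4,-3.36,0],
    [-3.6,-3.56,0],
    [-3.6,-3.56,0],
  ],
  gripper=[0.4,0.4,0.4,0.4,0.4,0.4,0.4,0.4],
)

```text
time: 7.25
ee_pos: [0.5121, -0.1132, 0.201]
tcp_rot: [-180.0, -0.0, 149.7]
wrist_force: [-0.6, 0.6, -0.7]
opening: 0.0448
```

Run:
```python
from h import *
go(.5124,-.1145,.14,150)
```

```text
t 7.25 pos [ 0.5121 -0.1132  0.201 ] rot [-1.8000e+02 -1.0000e-02  1.4972e+02] q [-12.5   0.9   2.5  91.6   0.   17.8] open 0.0448 F [-0.6  0.6 -0.7]
xyz [-0.023 -0.024  1.524] dr [-0.     -0.0002 -0.0049]
```

step_arm(
  dr=[
    [0,0,0],
    [0,0,0],
    [0,0,0],
    [0,0,0],
    [0,0,0],
    [0,0,0],
    [0,0,0],
    [0,0,0],
  ],
  xyz=[
    [0,-0.02,0.3],
    [0,-0.02,0.7],
    [0,-0.02,1.1],
    [0,-0.02,1.5],
    [0,-0.02,1.9],
    [0,-0.02,2.2],
    [0,-0.02,2.4],
    [0,-0.02,2.4],
  ],
  gripper=[0.4,0.4,0.4,0.4,0.4,0.4,0.4,0.4],
)

```text
time: 8.05
ee_pos: [0.5113, -0.1124, 0.1037]
tcp_rot: [-180.0, -0.1, 149.9]
wrist_force: [-0.4, 0.1, -1.0]
opening: 0.0451
```

Run:
```python
from h import *
go(.5124,-.1145,.08,150)
s=bot.camera('side');t=bot.camera('top')
p=np.hstack([cv2.resize(s['image'][230:400,300:500,::-1],(400,340)),cv2.resize(t['image'][100:270,370:570,::-1],(400,340))])
cv2.imwrite('pics/e.png',p)
```

```text
t 8.05 pos [ 0.5113 -0.1124  0.1037] rot [-1.7997e+02 -1.0000e-01  1.4991e+02] q [-12.4   0.9  -8.3  80.9   0.   17.7] open 0.0451 F [-0.4  0.1 -1. ]
xyz [-0.05  -0.032  0.591] dr [-0.0005 -0.0017 -0.0016]
```

View pics/e.png

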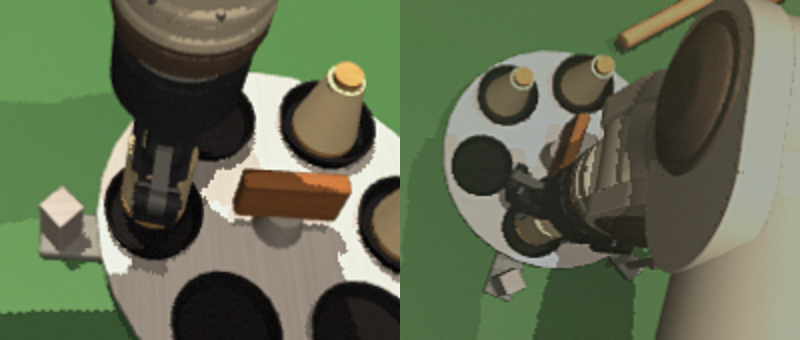

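Run:
```python
from h import *
s=bot.camera('side');o=bot.get_obs();e=o['ee_pos']
k=6;x0,y0=340,290;im=cv2.resize(s['image'][y0:y0+100,x0:x0+80,::-1],None,fx=k,fy=k,interpolation=cv2.INTER_CUBIC)
def circ(cx,cy,z,r,col):
    P=np.array([[(u-x0+.5)*k,(v-y0+.5)*k] for u,v in (proj(s,(cx+r*np.cos(a),cy+r*np.sin(a),z)) for a in np.linspace(0,6.3,60))]).astype(int)
    cv2.polylines(im,[P],False,col,1)
circ(.5124,-.1145,.068,.033,(0,0,255)); circ(.5127,-.118,.068,.033,(255,255,0))
circ(e[0],e[1],e[2]-.0255,.023,(0,255,0)); print(e)
cv2.imwrite('pics/f.png',im)
```

```text
[ 0.51223381 -0.11296443  0.10556632]
```

View pics/f.png

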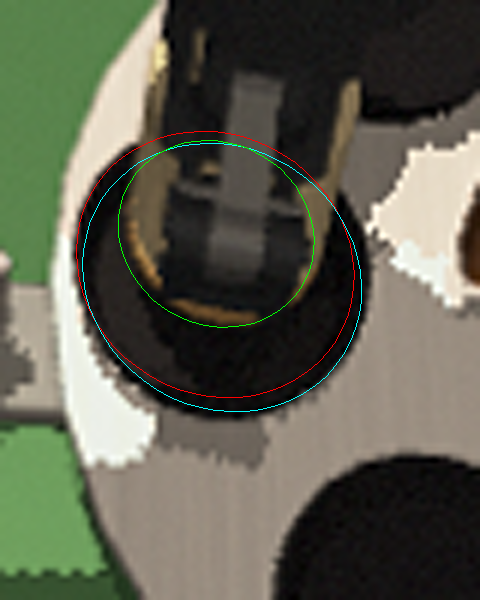

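step_arm(
  dr=[
    [0,0,0],
    [0,0,0],
    [0,0,0],
    [0,0,0],
    [0,0,0],
    [0,0,0],
    [0,0,0],
    [0,0,0],
  ],
  xyz=[
    [-0.03,-0.05,0.0],
    [-0.03,-0.05,0.1],
    [-0.03,-0.05,0.2],
    [-0.03,-0.05,0.3],
    [-0.03,-0.05,0.4],
    [-0.03,-0.05,0.5],
    [-0.03,-0.05,0.58],
    [-0.03,-0.05,0.6],
  ],
  gripper=[0.4,0.4,0.4,0.4,0.4,0.4,0.4,0.4],
)

```text
time: 9.0
ee_pos: [0.5117, -0.1153, 0.0804]
tcp_rot: [-180.0, -0.0, 149.9]
wrist_force: [-0.1, 0.1, -0.8]
opening: 0.0449
```

Run:
```python
from h import *
s=bot.camera('side');go(.5124,-.1155,.0785,150);print(bot.get_obs()['torque'])
k=6;x0,y0=340,290;im=cv2.resize(s['image'][y0:y0+100,x0:x0+80,::-1],None,fx=k,fy=k,interpolation=cv2.INTER_CUBIC)
cv2.imwrite('pics/g.png',np.clip(im.astype(float)*1.6,0,255))
```

```text
t 9.05 pos [ 0.5117 -0.1153  0.0805] rot [-1.7999e+02 -3.0000e-02  1.4987e+02] q [-12.7   1.3 -10.4  78.3   0.   17.4] open 0.045 F [ 0.1  0.3 -0.1]
xyz [-0.017  0.004  0.05 ] dr [-0.0002 -0.0005 -0.0022]
[ 0.01434568  0.03626561 -0.02823356][ WARN:0@1.706] global loadsave.cpp:1063 imwrite_ Unsupported depth image for selected encoder is fallbacked to CV_8U.
```

View pics/g.png

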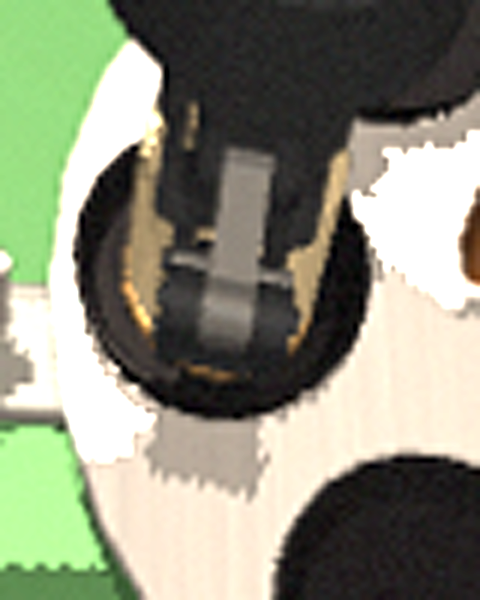

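step_arm(
  dr=[
    [0,0,0],
    [0,0,0],
    [0,0,0],
    [0,0,0],
    [0,0,0],
    [0,0,0],
    [0,0,0],
    [0,0,0],
  ],
  xyz=[
    [0,0,0.01],
    [0,0,0.02],
    [0,0,0.03],
    [0,0,0.04],
    [0,0,0.05],
    [0,0,0.05],
    [0,0,0.05],
    [0,0,0.05],
  ],
  gripper=[0.4,0.4,0.4,0.4,0.4,0.4,0.4,0.4],
  squeeze=30,
)

```text
time: 9.85
ee_pos: [0.5119, -0.1154, 0.0789]
tcp_rot: [180.0, -0.0, 149.9]
wrist_force: [0.2, -0.4, -0.4]
opening: 0.0452
```

step_arm(
  dr=[
    [0,0,0],
    [0,0,0],
    [0,0,0],
    [0,0,0],
    [0,0,0],
    [0,0,0],
    [0,0,0],
    [0,0,0],
  ],
  xyz=[
    [0,0,0.01],
    [0,0,0.02],
    [0,0,0.025],
    [0,0,0.03],
    [0,0,0.035],
    [0,0,0.04],
    [0,0,0.04],
    [0,0,0.04],
  ],
  gripper=[0.4,0.4,0.4,0.4,0.4,0.4,0.4,0.4],
  squeeze=20,
)

```text
time: 10.65
ee_pos: [0.512, -0.1154, 0.0785]
tcp_rot: [180.0, 0.1, 149.9]
wrist_force: [-4.0, 0.8, 9.7]
opening: 0.0453
```

step_arm(
  dr=[
    [0,0,0],
    [0,0,0],
    [0,0,0],
    [0,0,0],
    [0,0,0],
    [0,0,0],
    [0,0,0],
    [0,0,0],
  ],
  xyz=[
    [0,0,-0.02],
    [0,0,-0.02],
    [0,0,-0.02],
    [0,0,-0.02],
    [0,0,-0.02],
    [0,0,-0.02],
    [0,0,-0.02],
    [0,0,-0.02],
  ],
  gripper=[0.5,0.55,0.6,0.65,0.7,0.75,0.8,0.8],
)

```text
time: 11.45
ee_pos: [0.5119, -0.1154, 0.0781]
tcp_rot: [180.0, -0.0, 149.9]
wrist_force: [-0.2, 0.3, 0.2]
opening: 0.0681
```

Run:
```python
from h import *
s=bot.camera('side');go(.5124,-.1155,.25,150)
k=6;x0,y0=340,290;im=cv2.resize(s['image'][y0:y0+100,x0:x0+80,::-1],None,fx=k,fy=k,interpolation=cv2.INTER_CUBIC)
cv2.imwrite('pics/i.png',cv2.convertScaleAbs(im,alpha=1.6))
```

```text
t 11.5 pos [ 0.5119 -0.1154  0.0781] rot [180.     0.   149.87] q [-12.7   1.3 -10.7  78.   -0.   17.4] open 0.0682 F [-1.1  0.4  0.4]
xyz [-1.200e-02  3.000e-03 -4.297e+00] dr [ 0.      0.0001 -0.0022]
```

View pics/i.png

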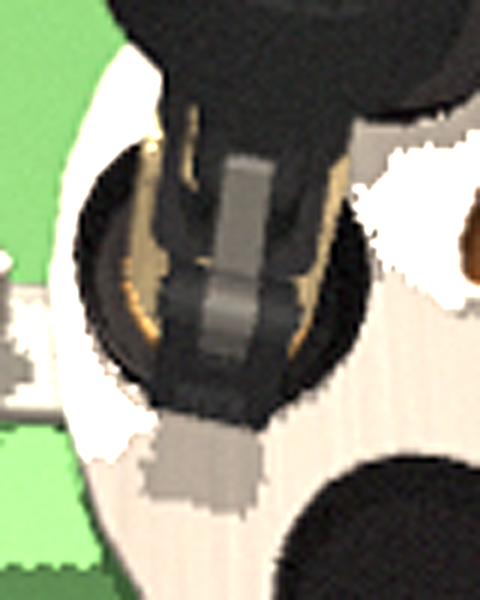

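step_arm(
  dr=[
    [0,0,0],
    [0,0,0],
    [0,0,0],
    [0,0,0],
    [0,0,0],
    [0,0,0],
    [0,0,0],
    [0,0,0],
  ],
  xyz=[
    [0,0,-0.2],
    [0,0,-0.5],
    [0,0,-1.0],
    [0,0,-1.6],
    [0,0,-2.2],
    [0,0,-2.8],
    [0,0,-3.1],
    [0,0,-3.1],
  ],
  gripper=[0.8,0.8,0.8,0.8,0.8,0.8,0.8,0.8],
)

```text
time: 12.3
ee_pos: [0.5127, -0.1156, 0.2043]
tcp_rot: [179.9, 0.2, 149.9]
wrist_force: [0.1, -0.1, 0.2]
opening: 0.0684
```

Run:
```python
from h import *
s=bot.camera('side');go(.596,-.147,.2,158.6)
x0,y0=300,230;im=cv2.resize(s['image'][y0:,x0:x0+260,::-1],None,fx=3,fy=3,interpolation=cv2.INTER_CUBIC)
cv2.imwrite('pics/j.png',im)
```

```text
t 12.35 pos [ 0.5123 -0.1154  0.2026] rot [1.7998e+02 7.0000e-02 1.4987e+02] q [-12.7   1.    2.7  91.7   0.   17.4] open 0.0685 F [-0.7  0.8 -0.8]
xyz [-2.206  0.368  0.069] dr [ 0.0003  0.0013 -0.1523]
```

View pics/j.png

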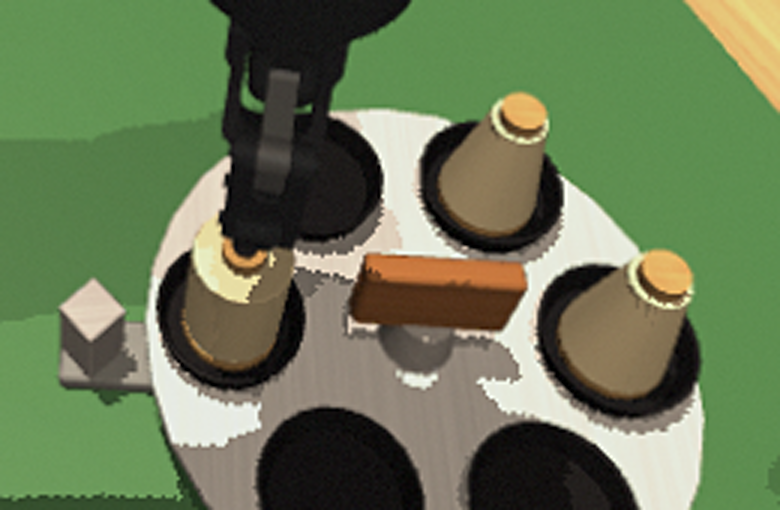

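step_arm(
  dr=[
    [0,0,-0.05],
    [0,0,-0.1],
    [0,0,-0.16],
    [0,0,-0.16],
    [0,0,-0.16],
    [0,0,-0.16],
    [0,0,-0.16],
    [0,0,-0.16],
  ],
  xyz=[
    [-0.5,0.09,0],
    [-1.1,0.18,0],
    [-1.7,0.28,0],
    [-2.2,0.37,0],
    [-2.2,0.37,0.4],
    [-2.2,0.37,0.9],
    [-2.2,0.37,1.2],
    [-2.2,0.37,1.2],
  ],
  gripper=[0.7,0.6,0.5,0.5,0.5,0.5,0.5,0.5],
)

```text
time: 13.15
ee_pos: [0.5942, -0.1464, 0.1511]
tcp_rot: [-180.0, -0.3, 159.0]
wrist_force: [0.3, -0.1, -0.0]
opening: 0.0425
```

Run:
```python
from h import *
s=bot.camera('side');go(.596,-.147,.086,159.3)
x0,y0=300,200;im=cv2.resize(s['image'][y0:,x0:x0+260,::-1],None,fx=3,fy=3,interpolation=cv2.INTER_CUBIC)
cv2.imwrite('pics/k.png',im)
```

```text
t 13.2 pos [ 0.5947 -0.1465  0.1529] rot [-1.7998e+02 -1.4000e-01  1.5904e+02] q [-13.8  12.9  10.3  87.6   0.    7.1] open 0.0429 F [ 0.  -0.7  1.5]
xyz [-3.900e-02  1.000e-03  1.672e+00] dr [-0.0003 -0.0024 -0.0045]
```

View pics/k.png

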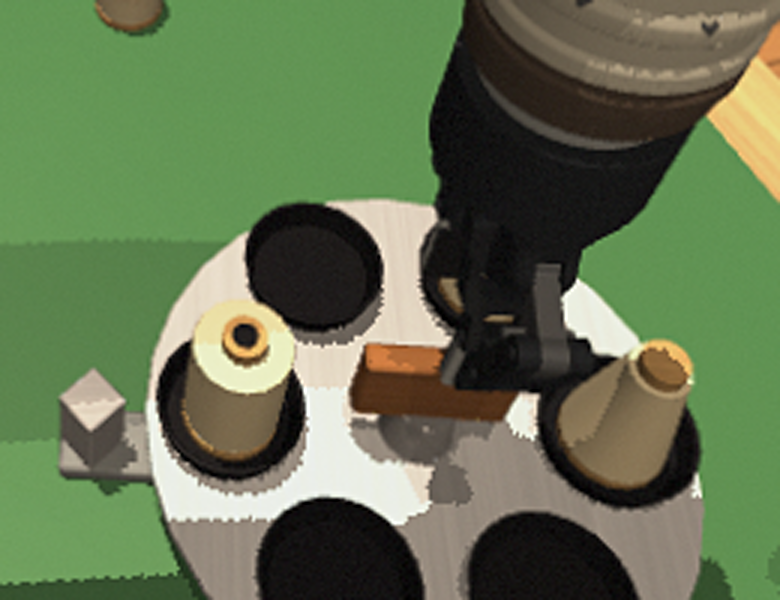

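step_arm(
  dr=[
    [0,0,0],
    [0,0,0],
    [0,0,0],
    [0,0,0],
    [0,0,0],
    [0,0,0],
    [0,0,0],
    [0,0,0],
  ],
  xyz=[
    [-0.03,0,0.1],
    [-0.03,0,0.3],
    [-0.03,0,0.6],
    [-0.03,0,0.9],
    [-0.03,0,1.2],
    [-0.03,0,1.5],
    [-0.03,0,1.67],
    [-0.03,0,1.67],
  ],
  gripper=[0.5,0.5,0.5,0.5,0.5,0.5,0.5,0.5],
)

```text
time: 14.0
ee_pos: [0.5959, -0.147, 0.0858]
tcp_rot: [-180.0, -0.1, 159.0]
wrist_force: [-0.7, -0.2, 0.5]
opening: 0.0422
```

Run:
```python
from h import *
s=bot.camera('side');go(.596,-.147,.086,159.3)
x0,y0=300,200;im=cv2.resize(s['image'][y0:,x0:x0+260,::-1],None,fx=3,fy=3,interpolation=cv2.INTER_CUBIC)
cv2.imwrite('pics/l.png',im)
```

```text
t 14.05 pos [ 0.5963 -0.1471  0.0868] rot [-1.8000e+02 -5.0000e-02  1.5904e+02] q [-13.9  13.4   3.6  80.3   0.    7.1] open 0.043 F [1.2 0.5 0.1]
xyz [ 0.008 -0.001  0.02 ] dr [-0.0001 -0.0008 -0.0045]
```

View pics/l.png

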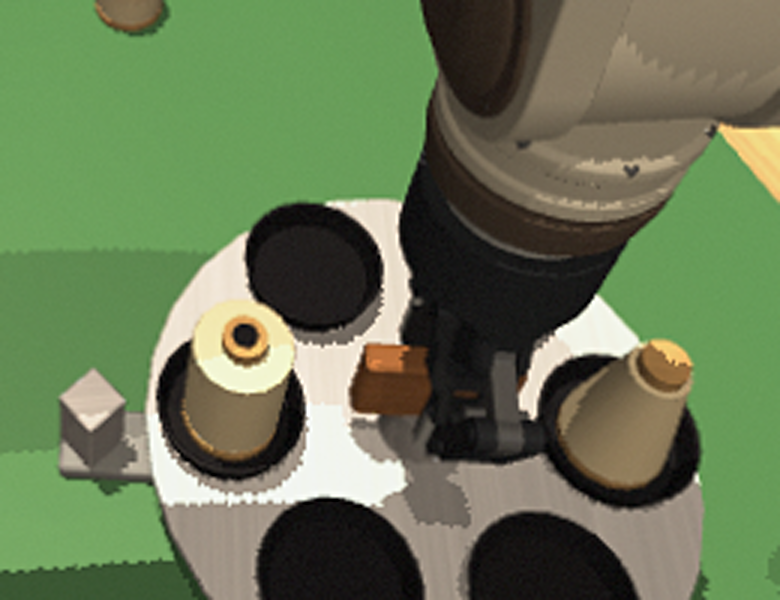

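Run:
```python
from h import *
s=bot.camera('side');o=bot.get_obs();e=o['ee_pos']
d=np.array([np.cos(np.radians(69)),np.sin(np.radians(69)),0]);a=np.array([np.cos(np.radians(-21)),np.sin(np.radians(-21)),0])
f=lambda X:[round((v-o)*3) for v,o in zip(proj(s,X),(300,200))]
for h in(.02,.035):
  for z in(0,.02): print(h,z,f(e-d*h+[0,0,z]),f(e-d*h+a*.011+[0,0,z]),f(e-d*h-a*.011+[0,0,z]))
c=np.array([.596,-.147,.122])
print(f(c),f(c+a*.035),f(c-a*.035))
```

```text
0.02 0 [433, 435] [458, 436] [408, 433]
0.02 0.02 [442, 416] [468, 418] [417, 414]
0.035 0 [438, 468] [463, 470] [412, 467]
0.035 0.02 [447, 450] [474, 452] [421, 448]
[441, 358] [522, 363] [360, 353]
```

Run:
```python
from h import *
s=bot.camera('side');t=bot.camera('top')
im=cv2.resize(s['image'][280:370,400:500,::-1],None,fx=6,fy=6,interpolation=cv2.INTER_CUBIC)
im=(255*(im/255.)**.5).astype(np.uint8)
def dot(X,c):
    u,v=proj(s,X); cv2.circle(im,(int((u-400+.5)*6),int((v-280+.5)*6)),4,c,-1)
e=bot.get_obs()['ee_pos']
d=np.array([np.cos(np.radians(69)),np.sin(np.radians(69)),0])
for z in (.0,.019,.073): dot(e+[0,0,z],(0,0,255))
dot(e-d*.021+[0,0,.019],(0,255,0));dot(e+d*.021+[0,0,.019],(255,255,0))
cv2.imwrite('pics/m.png',im)
```

View pics/m.png

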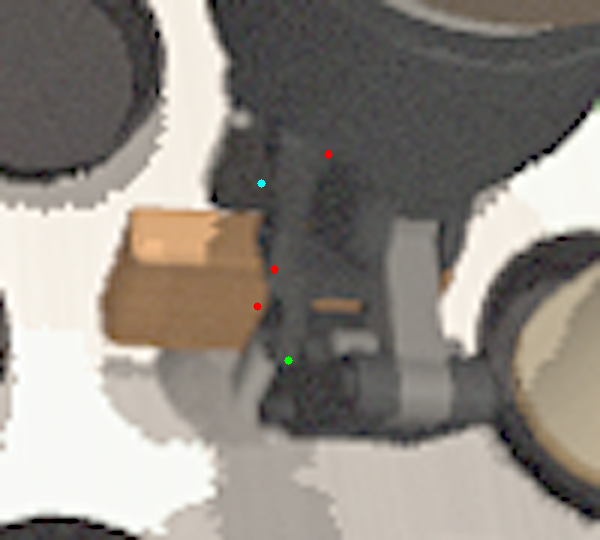

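Run:
```python
from h import *
t=bot.camera('top')
im=cv2.resize(t['image'][110:250,380:520,::-1],None,fx=4,fy=4,interpolation=cv2.INTER_CUBIC)
im=(255*(im/255.)**.5).astype(np.uint8)
cv2.imwrite('pics/n.png',im)
s=bot.camera('side')['image'][180:400,340:560,::-1]
im=cv2.resize(s,(600,600),interpolation=cv2.INTER_CUBIC)
cv2.imwrite('pics/n2.png',(255*(im/255.)**.4).astype(np.uint8))
```

```text
(no output)
```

View pics/n.png

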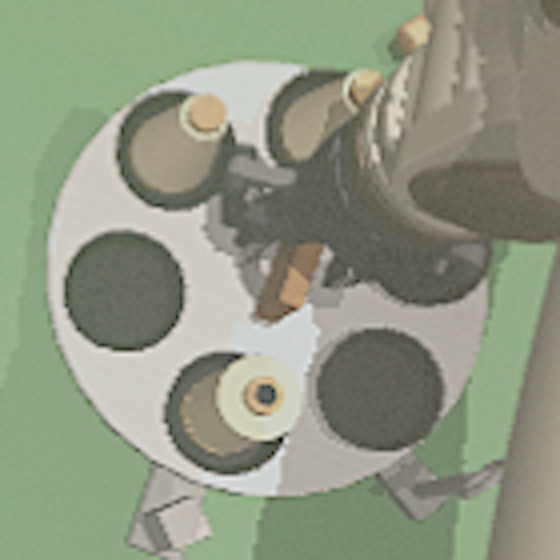

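View pics/n2.png

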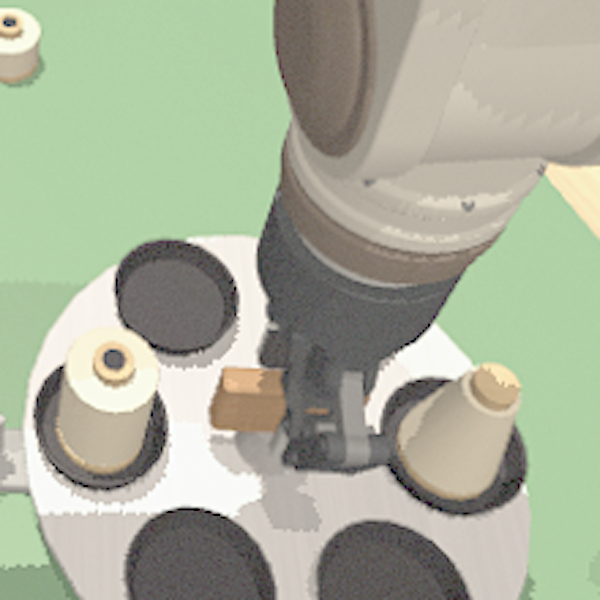

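step_arm(
  dr=[
    [0,0,0],
    [0,0,0],
    [0,0,0],
    [0,0,0],
    [0,0,0],
    [0,0,0],
    [0,0,0],
    [0,0,0],
  ],
  xyz=[
    [0,0,0],
    [0,0,0],
    [0,0,0],
    [0,0,0],
    [0,0,0],
    [0,0,0],
    [0,0,0],
    [0,0,0],
  ],
  gripper=[0.4,0.3,0.25,0.2,0.15,0.1,0.05,0.05],
  squeeze=30,
)

```text
time: 15.1
ee_pos: [0.5962, -0.1483, 0.0874]
tcp_rot: [-179.9, 0.0, 159.0]
wrist_force: [-2.1, -6.3, 2.2]
opening: 0.0133
```

Run:
```python
from h import *
go(.596,-.147,.086,219)
print(bot.get_obs()['torque'])
```

```text
t 15.1 pos [ 0.5962 -0.1483  0.0874] rot [-1.7989e+02  1.0000e-02  1.5898e+02] q [-13.9  13.3   3.6  80.3  -0.1   7.1] open 0.0133 F [-2.1 -6.3  2.2]
xyz [0.016 0.028 0.036] dr [-1.8000e-03 -9.0000e-04 -1.0476e+00]
[-0.88529826  0.41617828 -0.03793911]
```

step_arm(
  dr=[
    [0,0,0],
    [0,0,0],
    [0,0,0],
    [0,0,0],
    [0,0,0],
    [0,0,0],
    [0,0,0],
    [0,0,0],
  ],
  xyz=[
    [0,-0.02,0],
    [0,-0.04,0],
    [0,-0.05,0],
    [0,-0.05,0],
    [0,-0.05,0],
    [0,-0.05,0],
    [0,-0.05,0],
    [0,-0.05,0],
  ],
  gripper=[0.05,0.05,0.05,0.05,0.05,0.05,0.05,0.05],
)

```text
time: 15.9
ee_pos: [0.5962, -0.1483, 0.0874]
tcp_rot: [179.9, 0.0, 159.1]
wrist_force: [1.6, 5.5, 1.9]
opening: 0.0135
```

step_arm(
  dr=[
    [0,0,-0.03],
    [0,0,-0.09],
    [0,0,-0.16],
    [0,0,-0.23],
    [0,0,-0.3],
    [0,0,-0.37],
    [0,0,-0.44],
    [0,0,-0.5],
  ],
  xyz=[
    [0,0.025,0],
    [0,0.025,0],
    [0,0.025,0],
    [0,0.025,0],
    [0,0.025,0],
    [0,0.025,0],
    [0,0.025,0],
    [0,0.025,0],
  ],
  gripper=[0.05,0.05,0.05,0.05,0.05,0.05,0.05,0.05],
)

```text
time: 16.7
ee_pos: [0.5962, -0.1482, 0.0874]
tcp_rot: [-180.0, -0.0, -172.1]
wrist_force: [0.2, 1.2, 2.3]
opening: 0.0136
```

Run:
```python
from h import *
go(.5962,-.1483,.0874,219)
s=bot.camera('side')
cv2.imwrite('pics/p.png',cv2.resize(s['image'][180:,300:560,::-1],None,fx=2.5,fy=2.5))
```

```text
t 16.7 pos [ 0.5962 -0.1482  0.0874] rot [-1.7998e+02 -1.0000e-02 -1.7208e+02] q [-14.   13.3   3.6  80.3  -0.  -21.9] open 0.0136 F [0.2 1.2 2.3]
xyz [-0.001 -0.002  0.   ] dr [-3.000e-04 -2.000e-04 -5.424e-01]
```

View pics/p.png

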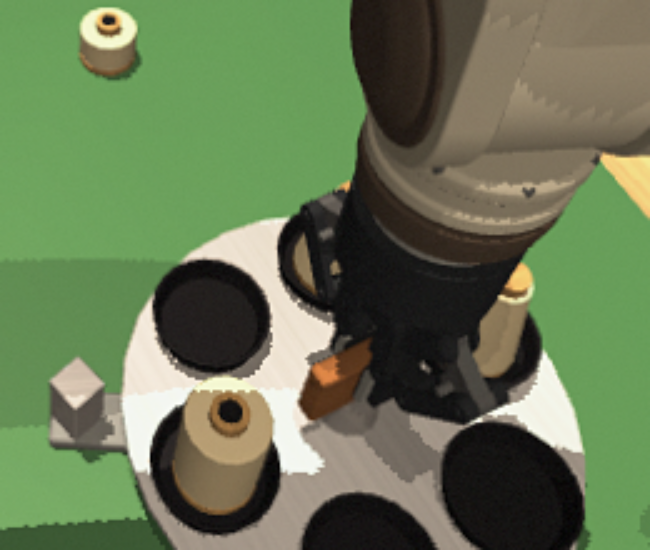

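step_arm(
  dr=[
    [0,0,-0.07],
    [0,0,-0.14],
    [0,0,-0.21],
    [0,0,-0.28],
    [0,0,-0.35],
    [0,0,-0.42],
    [0,0,-0.49],
    [0,0,-0.54],
  ],
  xyz=[
    [0,0,0],
    [0,0,0],
    [0,0,0],
    [0,0,0],
    [0,0,0],
    [0,0,0],
    [0,0,0],
    [0,0,0],
  ],
  gripper=[0.05,0.05,0.05,0.05,0.05,0.05,0.05,0.05],
)

```text
time: 17.55
ee_pos: [0.5961, -0.1482, 0.0874]
tcp_rot: [-180.0, -0.0, -141.2]
wrist_force: [-0.9, 0.5, 2.9]
opening: 0.014
```

step_arm(
  dr=[
    [0,0,0],
    [0,0,0],
    [0,0,0],
    [0,0,0],
    [0,0,0],
    [0,0,0],
    [0,0,0],
    [0,0,0],
  ],
  xyz=[
    [0,0,0],
    [0,0,0],
    [0,0,0],
    [0,0,0],
    [0,0,0],
    [0,0,0],
    [0,0,0],
    [0,0,0],
  ],
  gripper=[0.05,0.05,0.1,0.2,0.3,0.4,0.5,0.5],
)

```text
time: 18.35
ee_pos: [0.5962, -0.1481, 0.0872]
tcp_rot: [180.0, -0.0, -141.4]
wrist_force: [-0.1, -0.3, 0.3]
opening: 0.0425
```

Run:
```python
from h import *
go(.5962,-.1483,.2,219)
s=bot.camera('side')
cv2.imwrite('pics/q.png',cv2.resize(s['image'][180:,300:560,::-1],None,fx=2.5,fy=2.5))
```

```text
t 18.35 pos [ 0.5962 -0.1481  0.0872] rot [ 1.8000e+02 -1.0000e-02 -1.4138e+02] q [-14.   13.3   3.6  80.3  -0.  -52.6] open 0.0425 F [-0.1 -0.3  0.3]
xyz [ 0.003 -0.003 -2.821] dr [ 0.0001 -0.0001 -0.0066]
```

View pics/q.png

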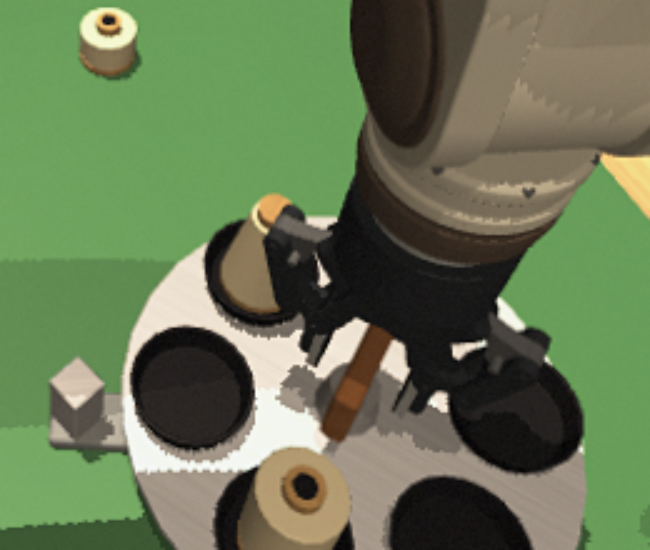

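step_arm(
  dr=[
    [0,0,0],
    [0,0,0],
    [0,0,0],
    [0,0,0],
    [0,0,0],
    [0,0,0],
    [0,0,0],
    [0,0,0],
  ],
  xyz=[
    [0,0,-0.1],
    [0,0,-0.4],
    [0,0,-0.9],
    [0,0,-1.5],
    [0,0,-2.2],
    [0,0,-2.9],
    [0,0,-3.4],
    [0,0,-3.4],
  ],
  gripper=[0.5,0.5,0.5,0.5,0.5,0.5,0.5,0.5],
)

```text
time: 19.2
ee_pos: [0.5972, -0.1483, 0.2278]
tcp_rot: [-179.7, 0.2, -141.4]
wrist_force: [0.1, -0.4, 0.2]
opening: 0.0426
```

Run:
```python
from h import *
go(.45,.1,.25,219)
```

```text
t 19.2 pos [ 0.5972 -0.1483  0.2278] rot [-179.73    0.21 -141.37] q [-13.9  13.8  19.7  95.6   0.  -52.6] open 0.0426 F [ 0.1 -0.4  0.2]
xyz [-1.003  7.144 -0.584] dr [-0.0048  0.0036 -0.0065]
```

step_arm(
  dr=[
    [0,0,0],
    [0,0,0],
    [0,0,0],
    [0,0,0],
    [0,0,0],
    [0,0,0],
    [0,0,0],
    [0,0,0],
  ],
  xyz=[
    [-0.1,0.7,-0.1],
    [-0.25,1.7,-0.2],
    [-0.4,2.7,-0.3],
    [-0.55,3.8,-0.4],
    [-0.7,4.9,-0.5],
    [-0.9,6.0,-0.6],
    [-1.0,7.0,-0.6],
    [-1.0,7.1,-0.6],
  ],
  gripper=[0.5,0.5,0.5,0.5,0.5,0.5,0.5,0.5],
)

```text
time: 20.0
ee_pos: [0.4482, 0.1014, 0.2479]
tcp_rot: [180.0, 0.1, -141.2]
wrist_force: [-0.1, -1.2, 0.8]
opening: 0.0427
```

Run:
```python
from h import *
s=bot.camera('side');t=bot.camera('top')
p=np.hstack([cv2.resize(s['image'][230:,300:500,::-1],(400,340)),cv2.resize(t['image'][100:270,370:570,::-1],(400,340))])
cv2.imwrite('pics/r.png',p); save(t,'rt.png')
```

```text
(no output)
```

View pics/r.png

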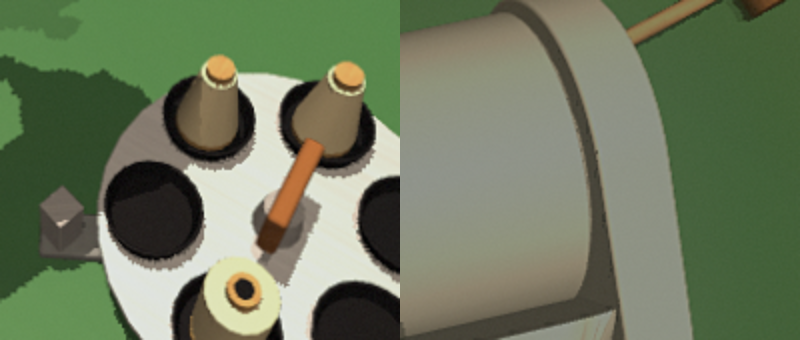

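View pics/rt.png

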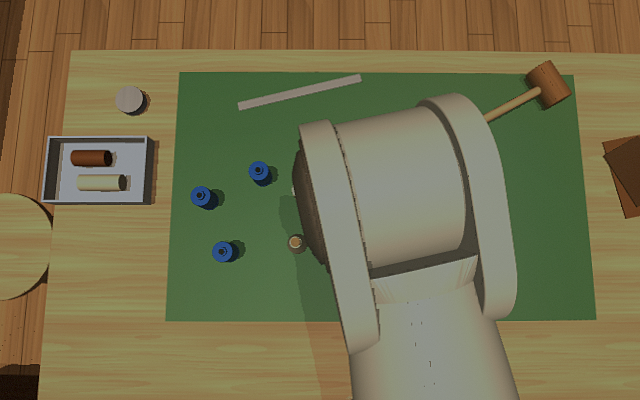

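step_arm(
  dr=[
    [0,0,0],
    [0,0,0],
    [0,0,0],
    [0,0,0],
    [0,0,0],
    [0,0,0],
    [0,0,0],
    [0,0,0],
  ],
  xyz=[
    [-0.3,0.7,0],
    [-0.9,1.6,0],
    [-1.6,2.4,0],
    [-2.3,3.2,0],
    [-3.0,4.0,0],
    [-3.6,4.6,0],
    [-3.8,4.8,0],
    [-3.8,4.8,0],
  ],
  gripper=[0.5,0.5,0.5,0.5,0.5,0.5,0.5,0.5],
)

```text
time: 20.9
ee_pos: [0.4498, 0.3438, 0.2461]
tcp_rot: [-180.0, -0.1, -141.3]
wrist_force: [-0.5, 0.1, -0.9]
opening: 0.0429
```

Run:
```python
from h import *
go(.45,.1,.25,219)
t=bot.camera('top')
cv2.imwrite('pics/u.png',cv2.resize(t['image'][110:260,380:530,::-1],None,fx=4,fy=4,interpolation=cv2.INTER_CUBIC))
```

```text
t 20.9 pos [0.4498 0.3438 0.2461] rot [-1.7999e+02 -1.0000e-01 -1.4134e+02] q [37.4  7.7 14.7 97.1 -0.  -1.3] open 0.0429 F [-0.5  0.1 -0.9]
xyz [ 3.804 -4.764 -0.09 ] dr [-0.0001 -0.0018 -0.006 ]
```

View pics/u.png

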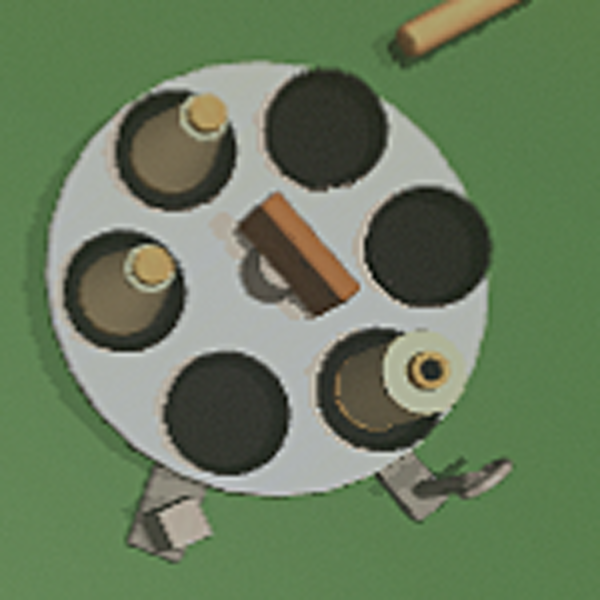

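```bash
python3 -c "
from h import *
print(bot.job_done())"
```

```text
the job is handed in; nothing more can be done
None
```

The tall cream spool is standing upright in the cup that began beside the steel pointer. The wheel has been turned one click anticlockwise, so that cup is now at the thread guide. I handed the job in at about 21 s of the allowed 51 s.

- **Last pictures:** The top view shows the spool at the guide and an empty cup at the pointer. All the cups sit where cups sat at the start, so the wheel is settled on the next click. The side view shows the spool upright. The arm was well clear and touching nothing, and both cones are still in their cups.
- **Forces:** The highest wrist reading I saw was about 10 N, when the spool touched the cup floor. Closing on the bar gave about 7 N sideways, because my estimate of its centre was about 1 mm off. I corrected that before turning.
- **Disagreements:** The two cameras differed by about 5 mm in y for the cup and 3 mm for the bar. I used values in between, and the spool went into the cup cleanly. I measured the bar's direction at about -18° from its edges and -21° from the cups. I gripped it at -21° and had no trouble.
- **Networks:** The trained networks also marked the blue spools as the spool, so I picked the cream one from the pictures.

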